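Clamp the order tablet to the first click and snap its stand up

TASK

Set up the order tablet for service. While the stand still lies folded flat, turn the red clamp knob clockwise until its slip clutch clicks, and stop at that first click so that the glass is not overtightened; then lift the cradle by its steel handle until the strut snaps over centre and holds the tablet up, fully open, facing you. Leave the other things on the counter where they stand.

Things in the scene. Friction and masses are not known exactly. Their poses are not given: they have to be found in the camera images.
- stand: Tablet stand fixed to the table, yaw varies: dark base 165 mm (x) x 250 mm (y), 13 mm high, origin at the centre of its underside, x away from the robot at yaw 0. A grey cradle lies flat on it, hinged along y at x -65, z +20 mm; the red knob's axis is at x +7, y -155 mm; a black gas strut is beside the cradle at y +120 mm. Folded, only the knob rises above 60 mm.
- cradle (a joint): Cradle angle about its hinge at the near edge, rad: 0 folded flat, 1.1 fully open (its stop), screen leaning back and facing the robot. The strut is an over-centre spring: let go below 0.65 rad the cradle goes shut, beyond 0.8 rad it snaps open to 1.1 by itself and stays. Lifting at the handle takes about 8 N at first, less as it rises.
- cradle_hinge (a point): Point on the cradle's hinge line, in the middle of its width. Its frame turns with the cradle: x from the hinge along the cradle to the handle, y along the hinge, z out of the screen.
- cradle_handle (a point): Middle of the lifting handle at the cradle's far edge: round steel bar, 10 mm thick, straight for 80 mm along the cradle's y; 190 mm along x and 20 mm along z from the hinge line (cradle frame), 40 mm above the table when folded. 35 mm of free space between bar and cradle plate, only the table below. Being round it can turn between the fingers as the cradle tilts.
- knob_grip (a point): On the red knob's axis at gripping height, 78 mm above the table. The grip is an upright ridge 58 mm long, 13 mm thick: top 11 mm above this point, foot 18 mm below it on a disc. x runs along the ridge to its white dash, z is the axis. Clockwise from above tightens: 0.4 to 0.9 rad until the jaw meets the tablet, 0.7 to 0.9 rad more to the first click. It may be let go and retaken; the clamp stays.
- clamp_knob (a joint): Clutch slip, rad: knob turned clockwise against the aluminium ring under it (long black mark), which drives the jaw. 0 while both turn together (about 0.1 N m); then the knob climbs a ramp to 0.25-0.3 N m and clicks near 0.33: torque drops to under 0.1, knob falls to 0.53 (1/12 turn). Turned on it clicks again near 0.85, which is too far; let go before that it stays or slides back. Anticlockwise opens the clamp.
- jaw_pad: Moving jaw of the clamp: rubber pad 80 mm long under a dark lip, between knob and tablet; the origin lies on the cradle's hinge line, not on the pad. Turning the knob clockwise moves it along +y of the cradle, 12 mm a rad.
- tablet: Tablet 125 x 185 x 10 mm, 0.35 kg, dark with a lit screen of coloured cards; lies loose, screen up, in the cradle between the fixed jaw (+y side) and the moving jaw (-y side); its top is 36 mm above the table. Origin at the centre of its underside, z out of the screen.
- cradle_seat (a point): Point on the cradle's plate where the centre of the tablet's underside belongs; frame as cradle_hinge.
- tamper: Bystander: turned wooden tamper, 53 mm wide, 107 mm high, standing; origin at the centre of its underside.
- small_tin: Bystander: small food tin, 57 mm wide, 72 mm high, standing; origin at the centre of its underside.
- yoghurt_pot: Bystander: yoghurt pot, 72 mm wide, 71 mm high, standing; origin at the centre of its underside.
- dial_timer: Bystander: cream kitchen timer, 61 mm wide, 43 mm high; origin at the centre of its underside.

How it is judged:
By the outcome, as a careful person would: the job done as asked, in the order asked, and still so for the second after the job is handed in, with the robot touching nothing.
It also fails if it takes over 51 s, if anything falls off the work surface, if the arm or the gripper's body presses on something with over 40 N, if the wrist force passes 120 N, or if a joint passes its speed limit or range.

ROBOT

A 6-joint arm with a two-finger parallel gripper is mounted at the origin on a cart in front of the work surface, level with it; the furniture and walls round the work are solid. World frame = base frame: x ahead of the robot, y to its left, z up, the work surface at z = 0. Lengths are in mm, angles in rad, forces in N, time in s.
With the tool pointing down it reaches from about 250 to 775 mm from the base axis. Payload 4 kg.
Tool frame: the origin (TCP) lies on the front face of the gripper's body, between the roots of the fingers; the fingertips stand 97 mm ahead of it and the grasp point (between the pads) lies 78 mm ahead of it; z points along the fingers, y is the line along which they close (so a half turn about z gives the same grasp; the last joint's range is limited). The gripper opens to 94 mm and grips with 3 to 60 N. Pads are 16 mm wide; open, the fingers measure 119 mm over their backs; the gripper's body (75 mm by 177 mm) begins 78 mm behind the grasp point.
Start: joints at [-1.422, 0.087, 1.371, -0, 1.684, -0.103], TCP at [137.026, -532.667, 302.706] pointing down, gripper open.
Joint ranges: [-3.1, 3.1], [-0.76, 2.03], [0.27, 2.55], [-1.08, 4.22], [0.17, 2.65], [-2.57, 2.57]. Speed limits (rad/s): [2.79, 2.79, 3.14, 3.14, 3.14, 3.14].

INTERFACE

Orientations are given as a unit quaternion [w, x, y, z].
In Python, from station import ctrl, camera gives the robot as it stands. The module is installed in compiled form; this text tells all that it offers.
- The arm moves only by the shell command python3 -m handwheel 'ROWS' [FORCE]. ROWS is JSON, a list of rows, each an object of numbers: "hand": the finger opening in mm, from 0 to 94; "x", "y", "z": the shift along the tool's x, y, z as a fraction of full scale; "rx", "ry", "rz": the turn, a rotation vector about the tool's x, y, z as a fraction of full scale. A call has 1 to 8 rows; each row is the pose to reach, as a shift and turn from the pose commanded when the call began, along the tool's axes at that moment, turning the shorter way round; what a row does not reach only later rows make up. Full scale, the value 1, is 0.5 m for a shift and 2 pi rad for a turn. A row lasts 1/8 s, in which the tool goes at most 62.5 mm and 10.7 degrees, less where a joint would pass 70% of its speed; a pose out of reach is approached as far as the arm can. A call with a number of a shift or a turn outside -1 to 1 is refused whole. A call with a gripper value outside its range is refused whole. The fingers move at their own pace and stop on an object; FORCE is the grip in N (left out, the last holds). Time passes only in rows, so rows that repeat a pose let the fingers close. It gives the time, the measured TCP pose, the force, the opening and the grip force at its end, in the units of the state.
- ctrl.read_state(): the state, without advancing time (a new reading comes with each control period).
- camera(name): name is "scene" or "side" or "wrist"; returns a dict with "frame" (420x560x3 uint8, red, green, blue), "camera_matrix" (3x3 intrinsics, pixels), "xyz" and "rotation" of the camera in the world. Camera axes: x right, y down, z forward; pixel columns grow to the right and rows downward; lengths in mm; the calibration is good to about 2 mm. A picture is of the moment at which its call begins. There is no depth.
- ctrl.job_done(): hands the job in; it is judged then, once.
The state is a dict: "t": time; "joint_positions": joint angles; "joint_velocities": joint speeds; "effort": joint torques, N m; "position": TCP position; "tool_rot": TCP orientation; "contact_force": force on the tool from outside, world axes, zero at the start; "wrist_torque": the same for the moment, N m; "opening": opening from 0.0 (shut) to 1.0 (fully open); "grasp_force": force on a finger pad.
Only numpy, scipy, OpenCV 4.12 (cv2) and the standard library are available. Lean on these libraries where they do the work, as an engineer would, in place of code of your own. Each camera call takes 0.05 s, during which the arm holds its last target. There are 200 camera calls.

## Working session

There is one attempt and no reset: what is moved stays moved. The work goes in short steps, Python scripts to look and compute and a shell command to move; the robot and the scene stay as the last step left them, time stands still between calls to the robot, and variables do not carry over. Pictures are saved under pics/ and viewed, at most 13 in all, crops included, and the job is handed in when it is done.

```bash
mkdir -p pics; ls
cat > h.py <<'E'
import numpy as np, cv2
from station import ctrl, camera
from scipy.spatial.transform import Rotation as R
def snap(name,fn=None):
    c=camera(name)
    if fn: cv2.imwrite('pics/'+fn,cv2.cvtColor(c['frame'],cv2.COLOR_RGB2BGR))
    return c
def rot(c):
    r=np.array(c['rotation'],float)
    return r if r.shape==(3,3) else R.from_quat(r,scalar_first=True).as_matrix()
def ray(c,u,v,z):
    d=rot(c)@np.linalg.solve(np.array(c['camera_matrix']),[u,v,1.]); o=np.array(c['xyz'])
    return o+d*(z-o[2])/d[2]
def proj(c,p):
    q=np.array(c['camera_matrix'])@(rot(c).T@(np.array(p)-np.array(c['xyz']))); return q[:2]/q[2]
E
python3 - <<'E'
from h import *
a=snap('scene');b=snap('side');
cv2.imwrite('pics/1.png',cv2.cvtColor(np.vstack([a['frame'],b['frame']]),cv2.COLOR_RGB2BGR)[:, :]) if 0 else None
im=np.hstack([a['frame'],b['frame']])
cv2.imwrite('pics/1a.png',cv2.cvtColor(a['frame'],cv2.COLOR_RGB2BGR));cv2.imwrite('pics/1b.png',cv2.cvtColor(b['frame'],cv2.COLOR_RGB2BGR))
for c in(a,b): print(np.round(c['xyz']),np.round(rot(c),3).tolist(),np.round(c['camera_matrix'][0]))
s=ctrl.read_state();print({k:np.round(v,3) for k,v in s.items()})
E
```

```text
pics
[-327.  747.  611.] [[-0.665, -0.329, 0.671], [-0.746, 0.271, -0.608], [0.018, -0.905, -0.426]] [510.   0. 282.]
[272. 823. 780.] [[-0.962, -0.154, 0.227], [-0.273, 0.604, -0.748], [-0.022, -0.782, -0.623]] [427.   0. 278.]
{'t': np.float64(0.1), 'joint_positions': array([-1.422,  0.088,  1.372,  0.   ,  1.684, -0.103]), 'joint_velocities': array([-0.001, -0.001, -0.005, -0.   ,  0.001, -0.   ]), 'effort': array([ 2.0000e-03, -3.4125e+01, -3.0330e+01,  7.2000e-02,  3.0000e-02,
       -0.0000e+00]), 'position': array([ 136.984, -532.371,  301.638]), 'tool_rot': array([-0.001,  0.992,  0.126, -0.   ]), 'contact_force': array([-0.287,  0.316,  0.778]), 'wrist_torque': array([ 0.011, -0.024,  0.013]), 'grasp_force': np.float64(0.0), 'opening': np.float64(1.002)}
```

View pics/1a.png

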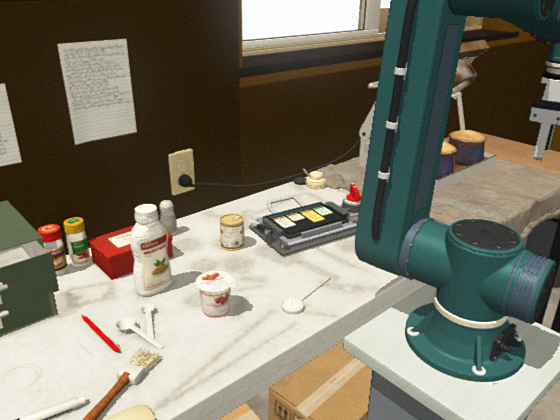

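View pics/1b.png

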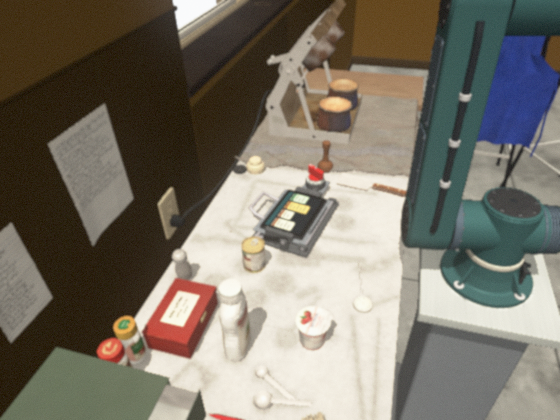

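The scene view shows the folded stand with its tablet at about (310,220) and the red knob at (353,194). In the side view the knob is at (316,178), the handle at (262,207), the tamper at (326,157), the timer at (256,164) and the tin at (253,253).

Run:
```python
from h import *
for n,(u0,u1,v0,v1) in {'scene':(335,370,175,215),'side':(295,335,160,200)}.items():
    c=camera(n);f=c['frame'];h=cv2.cvtColor(f,cv2.COLOR_RGB2HSV)
    m=((h[...,0]<8)|(h[...,0]>172))&(h[...,1]>150)&(h[...,2]>90)
    k=np.zeros_like(m);k[v0:v1,u0:u1]=1;m&=k
    v,u=np.nonzero(m);print(n,u.mean(),v.mean(),len(u),ray(c,u.mean(),v.mean(),76).round())
    if n=='side':
        for nm,p,z in [('handle',(262,207),40),('tamper foot',(326,170),0),('timer',(256,168),20),('tin foot',(253,268),0)]: print(nm,ray(c,*p,z).round())
    x0,y0=(230,165) if n=='scene' else (230,145)
    cv2.imwrite(f'pics/2{n}.png',cv2.cvtColor(cv2.resize(f[y0:y0+110,x0:x0+140],None,fx=5,fy=5,interpolation=cv2.INTER_CUBIC),cv2.COLOR_RGB2BGR))
```

```text
scene 353.5654761904762 193.49404761904762 168 [ 458. -215.   76.]
side 315.3691275167785 173.24161073825502 149 [ 469. -221.   76.]
handle [589. -71.  40.]
tamper foot [ 460. -361.    0.]
timer [ 679. -288.   20.]
tin foot [553. 124.   0.]
```

View pics/2side.png

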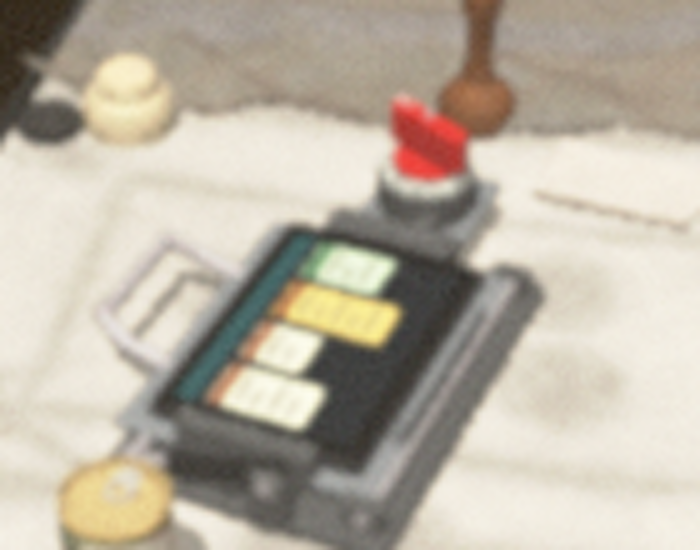

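The crop shows the ridge running from (310,166) to (323,175) in the full image and the handle bar from (264,193) to (250,208). The tamper stands about 130 mm beyond the knob. Next I move above the knob.

```bash
python3 -m handwheel '[{"hand":94,"x":0.79,"y":-0.444,"z":0.0},{"hand":94,"x":0.79,"y":-0.444},{"hand":94,"x":0.79,"y":-0.444},{"hand":94,"x":0.79,"y":-0.444},{"hand":94,"x":0.79,"y":-0.444},{"hand":94,"x":0.79,"y":-0.444},{"hand":94,"x":0.79,"y":-0.444},{"hand":94,"x":0.79,"y":-0.444}]' 30
python3 - <<'E'
from h import *
c=camera('side')
P=[ray(c,310,166,88),ray(c,323,175,88),ray(c,264,193,40),ray(c,250.4,208,40),ray(c,338,203,0),ray(c,310,254,0)]
print(np.round(P).tolist())
for i in(0,2,4): d=P[i+1]-P[i];print(np.degrees(np.arctan2(d[1],d[0])))
w=snap('wrist','3.png');print(np.round(w['xyz']),np.round(rot(w),3).tolist(),np.round(w['camera_matrix'][0]))
print(ctrl.read_state()['position'],ctrl.read_state()['tool_rot'])
E
```

```text
[[489.0, -237.0, 88.0], [442.0, -199.0, 88.0], [603.0, -136.0, 40.0], [619.0, -58.0, 40.0], [392.0, -193.0, 0.0], [426.0, 39.0, 0.0]]
140.98975555374514
78.42370078252578
81.7212582445645
[ 207. -515.  383.] [[0.248, -0.938, -0.243], [-0.969, -0.24, -0.062], [-0.0, 0.251, -0.968]] [349.   0. 281.]
[ 137.01143869 -532.56094132  302.29254346] [-3.40459239e-04  9.92086269e-01  1.25557636e-01 -5.89396899e-06]invalid input
```

View pics/3.png

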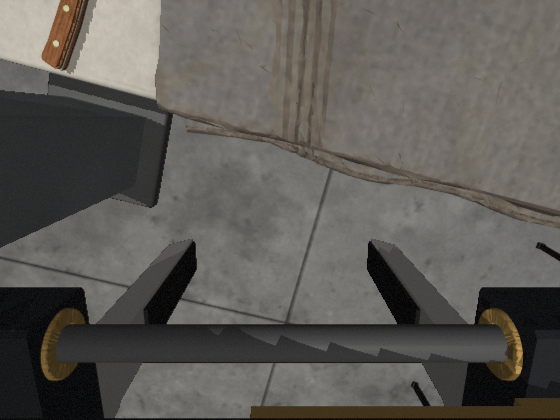

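```bash
python3 -m handwheel '[{"hand":94,"x":0.79,"y":-0.444,"z":0,"rx":0,"ry":0,"rz":-0.2},{"hand":94,"x":0.79,"y":-0.444,"z":0,"rx":0,"ry":0,"rz":-0.2},{"hand":94,"x":0.79,"y":-0.444,"z":0,"rx":0,"ry":0,"rz":-0.2},{"hand":94,"x":0.79,"y":-0.444,"z":0,"rx":0,"ry":0,"rz":-0.2},{"hand":94,"x":0.79,"y":-0.444,"z":0,"rx":0,"ry":0,"rz":-0.2},{"hand":94,"x":0.79,"y":-0.444,"z":0,"rx":0,"ry":0,"rz":-0.2},{"hand":94,"x":0.79,"y":-0.444,"z":0,"rx":0,"ry":0,"rz":-0.2},{"hand":94,"x":0.79,"y":-0.444,"z":0,"rx":0,"ry":0,"rz":-0.2}]' 30
python3 - <<'E'
from h import *
w=snap('wrist','3b.png')
s=ctrl.read_state();print(s['t'],s['position'],s['tool_rot'],s['joint_positions'])
E
```

```text
t: 1.3
position: [466.0, -216.6, 302.5]
tool_rot: [-0.0, 0.727, 0.686, 0.0]
contact_force: [-0.3, -0.7, -0.6]
opening: 1.002
grasp_force: 0.0
1.35 [ 466.13187945 -216.78368856  302.41711436] [-2.20125206e-04  7.27621944e-01  6.85978140e-01  4.99542934e-04] [-5.46174640e-01  7.06589913e-03  1.45473994e+00  1.08657452e-03
  1.67994599e+00 -4.87154608e-01]
```

View pics/3b.png

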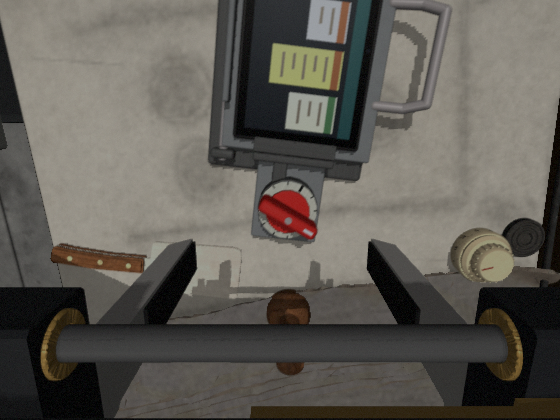

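The wrist view shows the ridge from (263,200) to (313,235) with its white dash at the lower right, and the ring mark at about (303,188). The handle bar runs from (448,8) to (430,104).

Run:
```python
from h import *
c=camera('wrist');f=c['frame'];h=cv2.cvtColor(f,cv2.COLOR_RGB2HSV)
m=((h[...,0]<8)|(h[...,0]>172))&(h[...,1]>150)&(h[...,2]>60)
k=np.zeros_like(m);k[170:250,240:335]=1;m&=k
bright=m&(h[...,2]>170)
for mm in(m,bright):
    v,u=np.nonzero(mm);p=np.c_[u,v].astype(np.float32);print(len(u),p.mean(0),cv2.minAreaRect(p))
a=ray(c,262,201,86);b=ray(c,314,233,86);d=b-a;print(a.round(),b.round(),((a+b)/2).round(1),np.degrees(np.arctan2(d[1],d[0])),np.linalg.norm(d))
a=ray(c,447,10,40);b=ray(c,430,104,40);d=a-b;print('handle',a.round(),b.round(),((a+b)/2).round(1),np.degrees(np.arctan2(d[1],d[0])))
print('tam',ray(c,288,300,100),'timer',ray(c,482,255,30), 'knobmark',ray(c,303,188,58))
# tablet edges
print(ray(c,247,132,36),ray(c,353,149,36))
```

```text
1718 [286.38766 213.35739] ((287.79412841796875, 212.82354736328125), (62.57419204711914, 41.95866012573242), 14.03624439239502)
0 [nan nan] ((0.0, 0.0), (0.0, 0.0), 0.0)
[ 450. -214.   86.] [ 494. -246.   86.] [ 471.8 -229.7   86. ] -35.962214727203474 54.81960982440299
handle [623. -61.  40.] [ 612. -140.   40.] [ 617.2 -100.3   40. ] 81.8873030625421
tam [ 467.17213597 -303.01760597  100.        ] timer [ 679.27615902 -300.85190433   30.        ] knobmark [ 487.37877382 -209.78035076   58.        ]
[ 436.59731839 -155.54637306   36.        ] [ 539.41763739 -178.09415444   36.        ]<stdin>:7: RuntimeWarning: Mean of empty slice.
  ret = um.true_divide(
```

```bash
python3 -m handwheel '[{"hand":94,"x":-0.027,"y":0.014,"z":0.2,"rx":0,"ry":0,"rz":-0.159},{"hand":94,"x":-0.027,"y":0.014,"z":0.2,"rx":0,"ry":0,"rz":-0.159},{"hand":94,"x":-0.027,"y":0.014,"z":0.2,"rx":0,"ry":0,"rz":-0.159},{"hand":94,"x":-0.027,"y":0.014,"z":0.2,"rx":0,"ry":0,"rz":-0.159},{"hand":94,"x":-0.027,"y":0.014,"z":0.2,"rx":0,"ry":0,"rz":-0.159},{"hand":94,"x":-0.027,"y":0.014,"z":0.2,"rx":0,"ry":0,"rz":-0.159},{"hand":94,"x":-0.027,"y":0.014,"z":0.2,"rx":0,"ry":0,"rz":-0.159}]' 30
python3 - <<'E'
from h import *
w=snap('wrist','4.png')
s=ctrl.read_state();print(s['t'],s['position'],s['tool_rot'],s['joint_positions'])
E
```

```text
t: 2.28
position: [469.2, -234.8, 202.8]
tool_rot: [-0.0, 0.314, 0.95, -0.0]
contact_force: [0.0, 0.3, 0.9]
opening: 1.004
grasp_force: 0.0
2.325 [ 469.43624024 -234.5391154   202.75519238] [-7.04291917e-05  3.13638277e-01  9.49542484e-01 -3.12491027e-04] [-5.71099332e-01  7.28836114e-02  1.58587558e+00 -6.42849249e-04
  1.48281400e+00 -1.50379468e+00]
```

View pics/4.png

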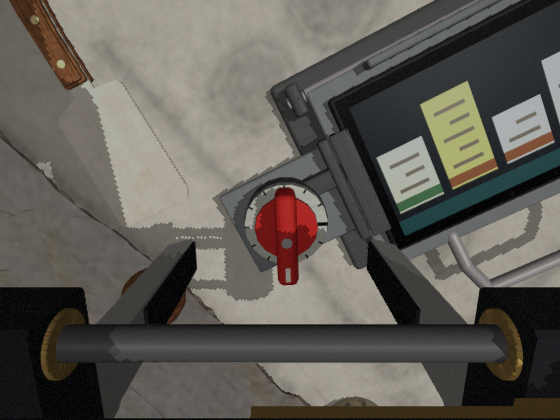

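The ridge is upright in the picture at u≈287, from (287,187) to (288,285), with its pivot dot at (287,243). The long ring mark is at (322,224).

Run:
```python
from h import *
c=camera('wrist');s=ctrl.read_state()
T=R.from_quat(s['tool_rot'],scalar_first=True)
for n,(u,v,z) in dict(dot=(287,243,89),top=(287,187,89),bot=(288,285,89),ring=(284,222,58),mark=(322,224,58)).items():
    p=ray(c,u,v,z);print(n,p.round(1),T.inv().apply(p-s['position']).round(1))
print(s['position'])
```

```text
dot [ 470.5 -231.7   89. ] [  0.8   2.6 113.8]
top [ 443.4 -211.7   89. ] [ 34.5   2.5 113.8]
bot [ 492.8 -247.4   89. ] [-26.4   3.3 113.8]
ring [ 466.7 -230.9   58. ] [  4.4   1.1 144.8]
mark [ 483.2 -211.1   58. ] [  3.   26.8 144.7]
[ 469.64012013 -234.28689797  202.75978865]
```

```bash
python3 -m handwheel '[{"hand":94,"x":0.004,"y":0.005,"z":0.085,"rx":0,"ry":0,"rz":0},{"hand":40,"x":0.004,"y":0.005,"z":0.085,"rx":0,"ry":0,"rz":0},{"hand":0,"x":0.004,"y":0.005,"z":0.085,"rx":0,"ry":0,"rz":0},{"hand":0,"x":0.004,"y":0.005,"z":0.085,"rx":0,"ry":0,"rz":0},{"hand":0,"x":0.004,"y":0.005,"z":0.085,"rx":0,"ry":0,"rz":0},{"hand":0,"x":0.004,"y":0.005,"z":0.085,"rx":0,"ry":0,"rz":0}]' 50
python3 - <<'E'
from h import *
w=snap('wrist','5.png')
s=ctrl.read_state();print({k:np.round(v,3) for k,v in s.items()})
E
```

```text
t: 3.12
position: [470.5, -230.1, 160.9]
tool_rot: [0.001, 0.312, 0.95, -0.0]
contact_force: [0.0, 0.1, -0.0]
opening: 0.504
grasp_force: 0.0
{'t': np.float64(3.175), 'joint_positions': array([-0.563,  0.101,  1.642, -0.   ,  1.397, -1.5  ]), 'joint_velocities': array([-0.   ,  0.002,  0.005,  0.001, -0.002, -0.002]), 'effort': array([-9.0000e-03, -3.2666e+01, -2.8329e+01, -1.2000e-02,  7.0000e-02,
        0.0000e+00]), 'position': array([ 470.461, -230.068,  160.684]), 'tool_rot': array([ 0.   ,  0.312,  0.95 , -0.   ]), 'contact_force': array([-0.38 , -0.651,  0.117]), 'wrist_torque': array([ 0.006, -0.083, -0.053]), 'grasp_force': np.float64(0.0), 'opening': np.float64(0.46)}
```

View pics/5.png

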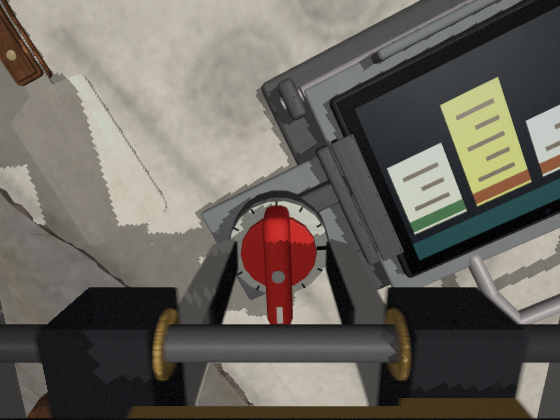

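The fingers straddle the ridge, still closing, and are centred on it at u≈277.

```bash
python3 -m handwheel '[{"hand":0,"x":0,"y":0,"z":0,"rx":0,"ry":0,"rz":0},{"hand":0,"x":0,"y":0,"z":0,"rx":0,"ry":0,"rz":0},{"hand":0,"x":0,"y":0,"z":0,"rx":0,"ry":0,"rz":0},{"hand":0,"x":0,"y":0,"z":0,"rx":0,"ry":0,"rz":0},{"hand":0,"x":0,"y":0,"z":0,"rx":0,"ry":0,"rz":0}]' 50
python3 - <<'E'
from h import *
s=ctrl.read_state();print({k:np.round(v,3) for k,v in s.items() if k in('t','contact_force','wrist_torque','opening','grasp_force','position')})
E
```

```text
t: 3.8
position: [469.6, -230.8, 160.1]
tool_rot: [-0.001, 0.312, 0.95, -0.001]
contact_force: [-4.1, -4.5, 1.4]
opening: 0.135
grasp_force: 49.8
{'t': np.float64(3.8), 'position': array([ 469.631, -230.846,  160.146]), 'contact_force': array([-4.1  , -4.529,  1.402]), 'wrist_torque': array([-0.794,  0.562,  0.039]), 'grasp_force': np.float64(49.84), 'opening': np.float64(0.135)}
```

```bash
python3 -m handwheel '[{"hand":0,"x":0,"y":0,"z":0,"rx":0,"ry":0,"rz":0.02},{"hand":0,"x":0,"y":0,"z":0,"rx":0,"ry":0,"rz":0.045},{"hand":0,"x":0,"y":0,"z":0,"rx":0,"ry":0,"rz":0.07},{"hand":0,"x":0,"y":0,"z":0,"rx":0,"ry":0,"rz":0.095},{"hand":0,"x":0,"y":0,"z":0,"rx":0,"ry":0,"rz":0.12},{"hand":0,"x":0,"y":0,"z":0,"rx":0,"ry":0,"rz":0.12}]' 50
cat > m.py <<'E'
from h import *
import sys
s=ctrl.read_state();r=s['joint_positions'];R_=R.from_quat(s['tool_rot'],scalar_first=True).as_matrix()
print('psi',np.arctan2(R_[1,0],R_[0,0]).round(3),'torque',np.round(s['wrist_torque'],3),'j6',r[5].round(3))
if len(sys.argv)>1:
    w=snap('wrist'); f=w['frame'][170:390,150:430]
    cv2.imwrite('pics/'+sys.argv[1],cv2.cvtColor(cv2.resize(f,None,fx=2.5,fy=2.5,interpolation=cv2.INTER_CUBIC),cv2.COLOR_RGB2BGR))
E
python3 m.py 6.png
```

```text
t: 4.55
position: [470.2, -230.5, 160.2]
tool_rot: [0.0, 0.639, 0.769, -0.001]
contact_force: [-2.4, -4.3, -1.1]
opening: 0.136
grasp_force: 49.8
psi 1.755 torque [-0.882  0.287  0.019] j6 -0.748
```

View pics/6.png

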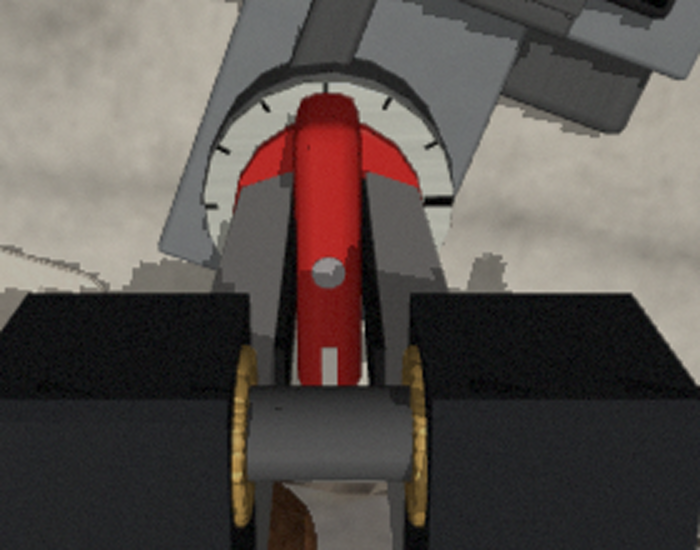

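Ridge and ring have turned together. The long mark is at crop (437,200), right of the ridge, and the ticks sit 30° apart. I'll build a numeric tracker for the mark.

```bash
cat > mark.py <<'E'
from h import *
# darkness around the ring versus angle from the tool x axis (clockwise from above positive), axis fixed in world
def profile(ax,z,r0,r1):
    c=camera('wrist');s=ctrl.read_state();X=R.from_quat(s['tool_rot'],scalar_first=True).as_matrix()
    g=cv2.cvtColor(c['frame'],cv2.COLOR_RGB2GRAY).astype(np.float32)
    a=np.radians(np.arange(-90,131,1.));o=np.array([*ax,z])
    P=np.array([[proj(c,o+r*(np.cos(t)*X[:,0]+np.sin(t)*X[:,1])) for t in a] for r in np.linspace(r0,r1,8)],np.float32)
    v=cv2.remap(g,P[...,0],P[...,1],cv2.INTER_LINEAR)
    return np.degrees(a),v,s,X
def report(ax=(470.5,-230.5),z=60,r0=21.5,r1=27):
    a,v,s,X=profile(ax,z,r0,r1);m=v.mean(0)
    from scipy.signal import find_peaks
    pk,_=find_peaks(-m,prominence=12)
    psi=np.arctan2(X[1,0],X[0,0])
    print('t %.2f psi %.3f'%(s['t'],psi),'tauz %.3f'%s['wrist_torque'][2],[(int(a[i]),int(m[i]),int(v[:,i].max())) for i in pk])
if __name__=='__main__': report()
E
python3 - <<'E'
from h import *
import mark
c=camera('wrist');s=ctrl.read_state();T=R.from_quat(s['tool_rot'],scalar_first=True)
px=[(280,205.2),(256,212),(304.8,211.2),(322.4,228.4),(238.8,230),(234,252.4)]
for z in(50,55,60,65):
    q=np.array([T.inv().apply(ray(c,u,v,z)-s['position'])[:2] for u,v in px])
    A=np.c_[2*q,np.ones(6)];x=np.linalg.lstsq(A,(q**2).sum(1),rcond=None)[0];d=q-x[:2]
    print(z,x[:2].round(1),np.hypot(*d.T).round(1),np.degrees(np.arctan2(d[:,1],d[:,0])).round(),(s['position']+T.apply([*x[:2],0])).round(1))
mark.report()
E
```

```text
50 [-2.8 -0.2] [27.5 27.5 27.5 27.5 27.5 27.5] [ -1. -31.  29.  60. -62. -92.] [ 470.5 -233.3  160.2]
55 [-0.9 -0.2] [26.8 26.8 26.8 26.8 26.8 26.8] [ -1. -31.  29.  60. -62. -92.] [ 470.1 -231.4  160.1]
60 [ 1.1 -0.2] [26.1 26.1 26.1 26.  26.  26.1] [ -1. -31.  29.  60. -62. -92.] [ 469.7 -229.5  160.1]
65 [ 3.1 -0.2] [25.4 25.3 25.4 25.3 25.3 25.4] [ -1. -31.  29.  60. -62. -92.] [ 469.4 -227.5  160.1]
t 4.70 psi 1.755 tauz 0.111 [(-59, 128, 166), (-32, 138, 168), (-3, 43, 66), (26, 127, 170), (56, 114, 168), (87, 17, 76)]
```

```bash
sed -i 's/z=60,r0=21.5,r1=27/z=57,r0=23,r1=27.5/; s/470.5,-230.5/470,-230.7/' mark.py; python3 mark.py; python3 -m handwheel '[{"hand":0,"x":0,"y":0,"z":0,"rx":0,"ry":0,"rz":0.022},{"hand":0,"x":0,"y":0,"z":0,"rx":0,"ry":0,"rz":0.04},{"hand":0,"x":0,"y":0,"z":0,"rx":0,"ry":0,"rz":0.04}]' 50; python3 mark.py
```

```text
t 4.75 psi 1.755 tauz 0.049 [(-62, 91, 164), (-32, 101, 167), (-2, 51, 70), (29, 102, 167), (59, 94, 166), (89, 7, 24)]
t: 5.12
position: [470.4, -230.4, 160.2]
tool_rot: [0.001, 0.73, 0.683, -0.0]
contact_force: [-1.0, -4.3, -1.1]
opening: 0.136
grasp_force: 49.8
t 5.17 psi 1.505 tauz 0.424 [(-63, 84, 162), (-33, 97, 163), (-3, 43, 56), (28, 96, 165), (58, 100, 164), (88, 6, 11)]
```

```bash
python3 -m handwheel '[{"hand":0,"x":0,"y":0,"z":0,"rx":0,"ry":0,"rz":0.02},{"hand":0,"x":0,"y":0,"z":0,"rx":0,"ry":0,"rz":0.02}]' 50 | head -1; python3 mark.py;  python3 mark.py
```

```text
t: 5.42
t 5.47 psi 1.379 tauz 0.236 [(-69, 84, 161), (-39, 93, 166), (-8, 43, 52), (22, 105, 166), (51, 108, 165), (81, 7, 10), (110, 76, 93)]
t 5.53 psi 1.379 tauz 0.181 [(-70, 90, 164), (-39, 93, 165), (-9, 45, 64), (21, 102, 167), (51, 104, 165), (81, 6, 9), (110, 72, 92)]
```

```bash
python3 -m handwheel '[{"hand":0,"x":0,"y":0,"z":0,"rx":0,"ry":0,"rz":0.02},{"hand":0,"x":0,"y":0,"z":0,"rx":0,"ry":0,"rz":0.02}]' 50 | head -1; python3 mark.py;  python3 mark.py
```

```text
t: 5.78
t 5.83 psi 1.253 tauz 0.308 [(-76, 88, 165), (-45, 100, 166), (-14, 79, 160), (7, 87, 175), (14, 64, 142), (44, 114, 165), (74, 8, 12), (103, 98, 170)]
t 5.88 psi 1.253 tauz 0.134 [(-76, 87, 165), (-45, 97, 168), (-14, 77, 159), (6, 89, 173), (14, 65, 144), (44, 113, 165), (74, 6, 8), (103, 99, 169)]
```

```bash
python3 -m handwheel '[{"hand":0,"x":0,"y":0,"z":0,"rx":0,"ry":0,"rz":0.018},{"hand":0,"x":0,"y":0,"z":0,"rx":0,"ry":0,"rz":0.018}]' 50 | head -1; python3 mark.py;  python3 mark.py
```

```text
t: 6.12
t 6.17 psi 1.140 tauz 0.108 [(-86, 93, 166), (-56, 94, 170), (-25, 98, 175), (5, 36, 39), (35, 114, 169), (64, 10, 14), (93, 128, 178)]
t 6.22 psi 1.140 tauz 0.018 [(-88, 91, 168), (-57, 90, 171), (-26, 99, 174), (4, 39, 48), (34, 116, 170), (63, 8, 11), (92, 122, 177)]
```

```bash
python3 -m handwheel '[{"hand":0,"x":0,"y":0,"z":0,"rx":0,"ry":0,"rz":0.012},{"hand":0,"x":0,"y":0,"z":0,"rx":0,"ry":0,"rz":0.012}]' 50 | head -1; python3 mark.py;  python3 mark.py
```

```text
t: 6.48
t 6.53 psi 1.065 tauz 0.265 [(-61, 89, 172), (-29, 98, 178), (0, 47, 63), (29, 119, 172), (59, 8, 12), (88, 129, 180)]
t 6.58 psi 1.065 tauz 0.276 [(-61, 90, 172), (-29, 99, 177), (0, 47, 62), (29, 120, 172), (59, 7, 10), (88, 125, 179)]
```

Slip is about 0.52 rad against the ring, and the torque dropped after 0.33, so this is the first click. I let go, rise and check.

```bash
python3 -m handwheel '[{"hand":50,"x":0,"y":0,"z":0,"rx":0,"ry":0,"rz":0},{"hand":50,"x":0,"y":0,"z":0,"rx":0,"ry":0,"rz":0},{"hand":50,"x":0,"y":0,"z":0,"rx":0,"ry":0,"rz":0},{"hand":50,"x":0,"y":0,"z":0,"rx":0,"ry":0,"rz":0},{"hand":50,"x":0,"y":0,"z":-0.1,"rx":0,"ry":0,"rz":0},{"hand":50,"x":0,"y":0,"z":-0.28,"rx":0,"ry":0,"rz":0},{"hand":50,"x":0,"y":0,"z":-0.28,"rx":0,"ry":0,"rz":0},{"hand":50,"x":0,"y":0,"z":-0.28,"rx":0,"ry":0,"rz":0}]' 50
python3 - <<'E'
from h import *
snap('wrist','7.png');s=ctrl.read_state();print(s['position'],s['tool_rot'],s['t'],s['joint_positions'].round(3))
E
```

```text
t: 7.58
position: [471.1, -230.3, 303.3]
tool_rot: [0.003, 0.862, 0.507, 0.002]
contact_force: [0.3, 0.8, -0.5]
opening: 0.529
grasp_force: 0.0
[ 470.4522153  -229.95026568  300.55168345] [6.82459043e-04 8.62162378e-01 5.06631391e-01 4.48980505e-04] 7.625 [-0.563  0.028  1.437  0.     1.675 -0.055]
```

View pics/7.png

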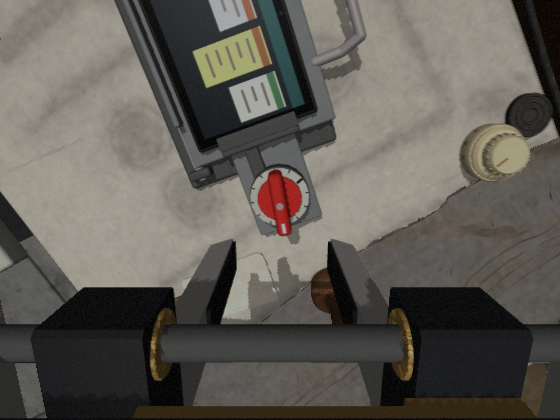

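Run:
```python
from h import *
import mark
c=camera('wrist');s=ctrl.read_state();T=R.from_quat(s['tool_rot'],scalar_first=True)
f=c['frame'];h=cv2.cvtColor(f,cv2.COLOR_RGB2HSV).astype(int)
for y in range(166,240,6): 
    r=f[y,262:302].astype(int); print(y,''.join('R' if (p[0]>110 and p[1]<60) else 'W' if p.min()>110 else 'd' if p.max()<50 else '.' for p in r))
t=ray(c,276,172,88);b=ray(c,285,234,88)
q=T.inv().apply(np.array([t,b])-s['position'])[:,:2];d=q[0]-q[1];print(q.round(1),'ridge deg',np.degrees(np.arctan2(d[1],d[0])))
for z in (57,): mark.report(z=z)
```

```text
166 ....d....ddddddddddddddddddddd..........
172 dd...WWWW.............WWWWWW..WWWWW..dd.
178 WWWWWWWWRRRRRRRRRRRRR...RR..WWWWWWWWWWWW
184 WWW.RRRRRRRRRRRRRRRRRR....RRRRRRRRRR.WWW
190 RRRRRRRRRRRRRRRRRRRRRRR....RRRRRRRRRRRRR
196 RRRRRRRRRRRRRRRRRRRRRRRR...RRRRRRRRRRRRR
202 RRRRRRRRRRRR.RRRRRRRRRRRR....RRRRRRRRRRR
208 RRRRRRRRRRRRR.RR.WWWWWW.RRR..RRRRRRRRRRR
214 WWWWRRRRRRRRRR.RRRRRRRRRRRRR..RRRRR.WWWW
220 .WWWWWWWWWWWWW..RRRRRRRRRRRRR....WWWWW..
226 .................RRRR.WWW.RRRR..........
232 ..................RRRR.WWW.RRRR........W
238 WWWWWWWWWWWWWWWWWWWWWWWWWWWW............
[[ 28.2  -3. ]
 [-27.    4.8]] ridge deg -7.946208071715904
t 7.72 psi 1.062 tauz -0.011 [(-71, 99, 149), (-40, 104, 155), (-8, 49, 93), (22, 112, 150), (52, 22, 27), (80, 128, 154), (109, 118, 154)]
```

The picture shows the ridge from (276,172) to (285,234), 8° off the tool axis, with the mark 59.5° from it. That is one notch (about 0.515 rad), and it held after release. Next, over the handle.

```bash
python3 -m handwheel '[{"hand":36,"x":0.371,"y":0.12,"z":0.16,"rx":0,"ry":0,"rz":-0.0586},{"hand":36,"x":0.371,"y":0.12,"z":0.16,"rx":0,"ry":0,"rz":-0.0586},{"hand":36,"x":0.371,"y":0.12,"z":0.16,"rx":0,"ry":0,"rz":-0.0586},{"hand":36,"x":0.371,"y":0.12,"z":0.16,"rx":0,"ry":0,"rz":-0.0586},{"hand":36,"x":0.371,"y":0.12,"z":0.16,"rx":0,"ry":0,"rz":-0.0586},{"hand":36,"x":0.371,"y":0.12,"z":0.16,"rx":0,"ry":0,"rz":-0.0586}]' 25
python3 - <<'E'
from h import *
snap('wrist','8.png');s=ctrl.read_state();print(s['position'],s['tool_rot'],s['t'],s['joint_positions'].round(3))
E
```

```text
t: 8.48
position: [612.4, -98.4, 220.6]
tool_rot: [0.0, 0.755, 0.655, -0.0]
contact_force: [0.4, 0.3, -0.2]
opening: 0.384
grasp_force: 0.0
[612.41468499 -98.61690896 221.19172681] [7.14219646e-04 7.55535827e-01 6.55106939e-01 3.93522827e-05] 8.525 [-2.510e-01  2.700e-01  1.321e+00 -1.000e-03  1.550e+00 -1.090e-01]
```

View pics/8.png

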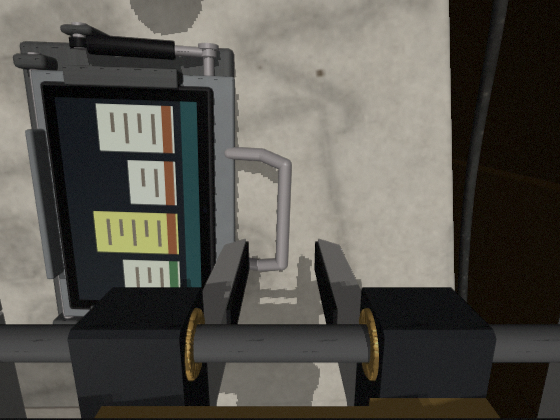

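The bar runs from (285,162) to (281,266), with the gap to the cradle on its left. The tablet is seated between the jaws.

Run:
```python
from h import *
c=camera('wrist');s=ctrl.read_state();T=R.from_quat(s['tool_rot'],scalar_first=True)
print(s['position'].round(1))
for u,v,z in[(285,164,40),(281,264,40),(283,214,40),(236,215,25)]:
    p=ray(c,u,v,z);print(p.round(1),T.inv().apply(p-s['position']).round(1))
```

```text
[612.5 -98.7 221.5]
[621.  -60.7  40. ] [ 39.    2.7 181.5]
[ 606.4 -140.4   40. ] [-42.   -0.4 181.5]
[614.  -99.1  40. ] [ -0.    1.2 181.5]
[575.  -98.5  25. ] [ -5.  -37.4 196.5]
```

```bash
python3 -m handwheel '[{"hand":36,"x":0,"y":0.002,"z":0.1,"rx":0,"ry":0,"rz":0.005},{"hand":36,"x":0,"y":0.002,"z":0.18,"rx":0,"ry":0,"rz":0.005},{"hand":36,"x":0,"y":0.002,"z":0.206,"rx":0,"ry":0,"rz":0.005},{"hand":0,"x":0,"y":0.002,"z":0.206,"rx":0,"ry":0,"rz":0.005},{"hand":0,"x":0,"y":0.002,"z":0.206,"rx":0,"ry":0,"rz":0.005},{"hand":0,"x":0,"y":0.002,"z":0.206,"rx":0,"ry":0,"rz":0.005},{"hand":0,"x":0,"y":0.002,"z":0.206,"rx":0,"ry":0,"rz":0.005}]' 25; python3 -m handwheel '[{"hand":0,"x":0,"y":0,"z":0,"rx":0,"ry":0,"rz":0}]'
```

```text
t: 9.45
position: [613.8, -97.4, 119.4]
tool_rot: [0.0, 0.765, 0.644, -0.0]
contact_force: [-5.1, 0.6, 6.6]
opening: 0.096
grasp_force: 25.0
t: 9.57
position: [613.7, -97.4, 119.5]
tool_rot: [0.0, 0.765, 0.644, -0.0]
contact_force: [-5.0, 0.8, 4.7]
opening: 0.099
grasp_force: 25.0
```

```bash
python3 -m handwheel '[{"hand":0,"x":0,"y":-0.006,"z":-0.038,"rx":0,"ry":0,"rz":0},{"hand":0,"x":0,"y":-0.016,"z":-0.075,"rx":0,"ry":0,"rz":0},{"hand":0,"x":0,"y":-0.029,"z":-0.111,"rx":0,"ry":0,"rz":0},{"hand":0,"x":0,"y":-0.046,"z":-0.145,"rx":0,"ry":0,"rz":0},{"hand":0,"x":0,"y":-0.046,"z":-0.145,"rx":0,"ry":0,"rz":0}]' 25
```

```text
t: 10.2
position: [591.5, -93.5, 192.7]
tool_rot: [0.002, 0.765, 0.644, 0.001]
contact_force: [4.4, -0.9, -3.5]
opening: 0.097
grasp_force: 25.0
```

```bash
python3 -m handwheel '[{"hand":0,"x":0,"y":-0.02,"z":-0.032,"rx":0,"ry":0,"rz":0},{"hand":0,"x":0,"y":-0.043,"z":-0.063,"rx":0,"ry":0,"rz":0},{"hand":0,"x":0,"y":-0.069,"z":-0.09,"rx":0,"ry":0,"rz":0},{"hand":0,"x":0,"y":-0.098,"z":-0.115,"rx":0,"ry":0,"rz":0},{"hand":0,"x":0,"y":-0.129,"z":-0.138,"rx":0,"ry":0,"rz":0},{"hand":0,"x":0,"y":-0.162,"z":-0.156,"rx":0,"ry":0,"rz":0},{"hand":0,"x":0,"y":-0.186,"z":-0.167,"rx":0,"ry":0,"rz":0},{"hand":0,"x":0,"y":-0.186,"z":-0.167,"rx":0,"ry":0,"rz":0}]' 25
```

```text
t: 11.2
position: [499.3, -77.3, 276.8]
tool_rot: [0.002, 0.765, 0.644, 0.001]
contact_force: [0.6, -1.2, 7.7]
opening: 0.094
grasp_force: 25.0
```

```bash
python3 -m handwheel '[{"hand":36,"x":0,"y":0,"z":0,"rx":0,"ry":0,"rz":0},{"hand":36,"x":0,"y":0,"z":0,"rx":0,"ry":0,"rz":0},{"hand":36,"x":0,"y":0,"z":0,"rx":0,"ry":0,"rz":0},{"hand":36,"x":0,"y":0,"z":0,"rx":0,"ry":0,"rz":0},{"hand":36,"x":0,"y":0,"z":-0.08,"rx":0,"ry":0,"rz":0},{"hand":36,"x":0,"y":0,"z":-0.18,"rx":0,"ry":0,"rz":0},{"hand":36,"x":0,"y":0,"z":-0.2,"rx":0,"ry":0,"rz":0},{"hand":36,"x":0,"y":0,"z":-0.2,"rx":0,"ry":0,"rz":0}]' 25
python3 - <<'E'
from h import *
a=snap('side')['frame'][90:330,150:430];b=snap('scene')['frame'][90:330,190:470]
cv2.imwrite('pics/9.png',cv2.cvtColor(cv2.resize(np.hstack([a,b]),(800,343)),cv2.COLOR_RGB2BGR))
E
```

```text
t: 12.2
position: [499.9, -77.5, 373.2]
tool_rot: [0.0, 0.765, 0.644, 0.0]
contact_force: [-0.4, -0.2, -0.6]
opening: 0.377
grasp_force: 0.0
```

View pics/9.png

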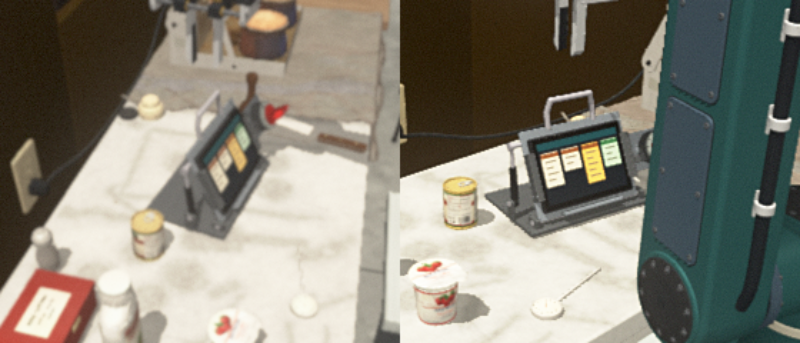

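The cradle stands open at about 1.1 rad with the tablet clamped. The strut is up, the gripper is clear above, and the tin, pot, timer and tamper are unmoved.

```bash
python3 -c "
from station import ctrl
print(ctrl.job_done())"
```

```text
the job is handed in; nothing more can be done
None
```

The job is handed in after about 12 s of robot time: I turned the clamp to its first click (slip about 0.52 rad) and let go, then raised the cradle until it stood open on its strut with the tablet clamped, and the last picture shows the bystanders unmoved.

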